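# Press open the lever-lidded parts bin, then ease its lid shut

## Robot

A 7-joint arm with a two-finger parallel gripper is mounted at the origin on the work surface. World frame = base frame: x ahead of the robot, y to its left, z up, the work surface at z = 0. Lengths are in m, angles in rad, forces in N, time in s.
With the tool pointing down it reaches from about 0.425 to 0.925 m from the base axis. Payload 6.8 kg.
Tool frame: the origin (TCP) lies midway between the tips of the shut fingers; the grasp point (between the pads) lies 19 mm behind it; x points along the fingers, y is the direction in which the jaws open and shut, and the axes are right-handed (so a half turn about x gives the same grasp; the last joint's range is limited). The gripper opens to 85 mm and grips with 20 to 120 N. Pads are 22 mm wide; open, the fingers measure 114 mm over their backs; the gripper's body (76 mm by 85 mm) begins 54 mm behind the grasp point. The pads swing forward as they close: fully open they stand 13 mm farther back than shut.
Start: joints at [-1.23, 0.477, 0.022, 1.555, -0.011, 1.109, -0.083], TCP at [0.293, 0.608, 0.231] pointing down, gripper open.
Joint ranges: [-2.96, 2.96], [-0.34, 2.1], [-1.41, 1.46], [0.24, 2.44], [-1.37, 4.51], [0.17, 1.92], [-2.96, 2.96]. Speed limits (rad/s): [2.39, 2.39, 3.14, 3.14, 3.14, 3.14, 3.14].

## Interface

Orientations are given as a rotation vector (axis times angle).
In Python, from bench import r gives the robot as it stands.
- The arm moves only by the tool carry_out, never from a script. Its argument "targets" is one flat list of numbers, 7 for each row, row after row: the finger opening in m, from 0 to 0.0854, then the shift along the tool's x, y, z in m, then the turn, a rotation vector about the tool's x, y, z in units of 5 degrees (1.0 is 5 degrees). A call has 1 to 12 rows; each row is the pose to reach, as a shift and turn from the pose measured when the call began, along the tool's axes at that moment; what a row does not reach only later rows make up. A row lasts 1/8 s, in which the tool goes at most 62.5 mm and 10.7 degrees, less where a joint would pass 70% of its speed; a pose out of reach is approached as far as the arm can. A call with a gripper value outside its range is refused whole. The fingers move at their own pace and stop on an object; "squeeze" is the grip in N (left out, the last holds). Time passes only in rows, so rows that repeat a pose let the fingers close. It gives the time, the measured TCP pose, the force and the opening at its end, in the units of the state.
- r.get_obs(): the state, without advancing time (a new reading comes with each control period).
- r.grab_frame(name): name is "side" or "top"; returns the picture (384x512x3 uint8, blue, green, red); there is no depth.
- r.camera_info(name): a dict with "fx", "fy", "cx", "cy" (pixels), "D" ([k1, k2, p1, p2, k3] as OpenCV has them; the pictures are not rectified), "xyz" and "orientation" of the camera in the world. Camera axes: x right, y up, looking along -z (the intrinsics and any distortion apply to the point x, -y, -z); pixel columns grow to the right and rows downward; lengths in m; the calibration is good to about 2 mm. A picture is of the moment at which its call begins. camera_info takes no time and is no camera call.
- r.hand_in(): hands the job in, once; it reports no verdict.
The state is a dict: "clock": time; "joints": joint angles; "qvel": joint speeds; "tau": joint torques, N m; "tcp_pos": TCP position; "orientation": TCP orientation; "contact_force": force on the tool from outside, world axes, zero at the start; "moment": the same for the moment, N m; "grip_width": finger opening in m.
Only numpy, scipy, OpenCV 4.12 (cv2) and the standard library are available. Lean on these libraries where they do the work, as an engineer would, in place of code of your own. Each camera call takes 0.05 s, during which the arm holds its last target. There are 200 camera calls.

## Task

On the yellow-lidded parts bin, press the lever paddle down from above until the lid stands wide open, and keep it open for at least two seconds so that the fittings inside can be counted. Then let the paddle come up slowly under your fingertips so that the lid closes gently all the way without slamming, and move clear. Do not touch the lid itself or pinch or hook the paddle from below, and leave the blue bin and the loose things where they are.

Things in the scene. Friction and masses are not known exactly. Their poses are not given: they have to be found in the camera images.
- yellow_bin: the bin to open: open grey sheet-metal bin fixed to the bench, box 180 (x) x 160 (y) x 130 mm high, with a dark linkage cover 20 mm thick on each side (200 mm wide overall), brass fittings inside. Origin: centre of its underside, on the bench. Its own -x axis is the front, where the lever sticks out towards the robot; z up.
- yellow_lid (a joint): hinge of the yellow lid along the bin's rear (+x) top edge, rad: 0 = shut, 1.2 = wide open (end stop). Coupled to the lever: lid angle = 4 x lever angle. Nothing holds the lid up: let go of the lever and its weight slams it shut.
- yellow_lever (a joint): hinge of the yellow bin's lever, rad: 0 = up at rest, 0.3 = fully pressed (end stop). The lever's pivot line runs along the bin's y, 70 mm above the bench and 20 mm in front of the bin's origin. No spring; the lid's weight pushes it back up (about 5 to 12 N at the paddle when it leaves rest, 1 to 4 N when wide open).
- yellow_pad (a point): top centre of the yellow bin's lever paddle: black rubber pad 32 (bin x) x 70 mm (bin y) on a yellow plate 40 x 80 mm, 18 mm thick, dark steel underside, on a steel stem. At rest 186 mm in front of the bin's origin, 109 mm above the bench, front edge tipped up 0.15 rad; full press takes it 50 mm almost straight down, tipped down 0.15 rad. 1 mm of travel is about 0.024 rad of lid.
- yellow_edge (a point): middle of the upper front edge of the yellow lid, a sheet panel 186 (bin x) x 205 (bin y) x 6 mm that covers the whole bin, its top 138 mm above the bench when shut; wide open this edge stands about 307 mm above the bench.
- blue_bin: the bin to leave alone: open grey sheet-metal bin fixed to the bench, box 180 (x) x 160 (y) x 130 mm high, with a dark linkage cover 20 mm thick on each side (200 mm wide overall), steel sleeves inside. Origin: centre of its underside, on the bench. Its own -x axis is the front, where the lever sticks out towards the robot; z up.
- blue_lid (a joint): hinge of the blue lid along the bin's rear (+x) top edge, rad: 0 = shut, 1.2 = wide open (end stop). Coupled to the lever: lid angle = 4 x lever angle. Nothing holds the lid up: let go of the lever and its weight slams it shut.
- blue_lever (a joint): hinge of the blue bin's lever, rad: 0 = up at rest, 0.3 = fully pressed (end stop). The lever's pivot line runs along the bin's y, 70 mm above the bench and 20 mm in front of the bin's origin. No spring; the lid's weight pushes it back up (about 5 to 12 N at the paddle when it leaves rest, 1 to 4 N when wide open).
- blue_pad (a point): top centre of the blue bin's lever paddle: black rubber pad 32 (bin x) x 70 mm (bin y) on a blue plate 40 x 80 mm, 18 mm thick, dark steel underside, on a steel stem. At rest 186 mm in front of the bin's origin, 109 mm above the bench, front edge tipped up 0.15 rad; full press takes it 50 mm almost straight down, tipped down 0.15 rad. 1 mm of travel is about 0.024 rad of lid.
- blue_edge (a point): middle of the upper front edge of the blue lid, a sheet panel 186 (bin x) x 205 (bin y) x 6 mm that covers the whole bin, its top 138 mm above the bench when shut; wide open this edge stands about 307 mm above the bench.
- tape: loose red ring like a roll of tape, 68 mm across, 40 mm hole, 30 mm high, lying flat between the paddles; origin: centre of its underside. Leave alone.
- can: loose grey bottle with green label and yellow cap, 58 mm across, 150 mm high, upright between the bins; origin: centre of its underside. Leave alone.
- jar: loose amber jar with steel lid, 64 mm across, 85 mm high, upright on the bench outside the paddles; origin: centre of its underside. Leave alone.
- tee: loose steel pipe tee lying on the bench outside the paddles, 100 mm long (its x), 48 mm across, branch standing up to 79 mm; origin: on the bench under its centre. Leave alone.

How it is judged:
On the way:
1. the yellow lid is wide open (above 1.05 of 1.2 rad) and is kept so for 1.8 s (value of joint yellow_lid above 1.05 rad), for 1.8 s.
At the end, for the whole second after the job is handed in: the yellow lid is shut (below 0.03 rad) with its lever back up (below 0.015 rad), the blue lid is shut, and the four loose things stand within 15 mm of where they were, not tipped (under 0.1 rad) (value of joint each of yellow_lid, blue_lid below 0.03 rad and value of joint yellow_lever below 0.015 rad and distance of each of tape, can, jar, tee from where it was at the start of the episode below 0.015 m and angle between each of tape, can, jar, tee's own z axis and vertical below 0.1 rad); the robot touches nothing.
It fails at once if the yellow lid slams: it falls faster than 2.5 rad/s in the lower half of its swing (below 0.6 rad) (value of joint yellow_lid below 0.6 rad and velocity of joint yellow_lid below -2.5 rad/s).
It fails at once if the robot touches a lid panel (contact force between any of the fingers, the arm and yellow_lid above 0.5 N or contact force between any of the fingers, the arm and blue_lid above 0.5 N).
It fails at once if the yellow paddle is touched from below (pinched or hooked) (contact force between any of the fingers, the arm and yellow_lever_c0 above 0.5 N).
It fails at once if the blue bin's lever is pressed or its lid lifted (value of joint blue_lid above 0.1 rad or value of joint blue_lever above 0.025 rad).
It fails at once if a loose thing is lifted, pushed away by more than 20 mm or knocked over (distance of any of tape, can, jar, tee from where it was at the start of the episode above 0.02 m or angle between any of tape, can, jar, tee's own z axis and vertical above 0.3 rad or height (world z) of any of tape, can, jar, tee above 0.01 m).
It also fails if it takes over 45 s, if anything falls off the work surface, if the arm or the gripper's body presses on something with over 40 N, if the wrist force passes 120 N, or if a joint passes its speed limit or range.

## Working session

There is one attempt and no reset: what is moved stays moved. The work goes in short steps, Python scripts to look and compute and a tool call to move; the robot and the scene stay as the last step left them, time stands still between calls to the robot, and variables do not carry over. Pictures are saved under pics/ and viewed, about 8 in all and at most 12, crops included, and the job is handed in when it is done.

Besides the shell and the picture viewer there is one more tool, called after ">>>" as name(argument=value, ...) on one line, values as JSON. carry_out: Moves the arm, as the interface text tells. Its arguments: {"type":"object","properties":{"targets":{"type":"array","items":{"type":"number"}},"squeeze":{"type":"number"}},"required":["targets"]}

```bash
mkdir -p pics; ls; python3 - <<'E'
from bench import r
import cv2
for n in("side","top"):
    cv2.imwrite(f"pics/{n}0.png",r.grab_frame(n)); print(n,r.camera_info(n))
print(r.get_obs())
E
```

```text
pics
side {'fx': 394.50706433472453, 'fy': 394.50706433472453, 'cx': 257.0130913651683, 'cy': 194.38307082631175, 'D': array([-0.018424,  0.      ,  0.      ,  0.      ,  0.      ]), 'xyz': array([-0.01604417, -0.92555178,  0.98095459]), 'orientation': array([ 0.86613219, -0.24489838, -0.52604278])}
top {'fx': 471.8703625773679, 'fy': 471.8703625773679, 'cx': 247.05929938500563, 'cy': 187.37391456310212, 'D': array([0.01861948, 0.        , 0.        , 0.        , 0.        ]), 'xyz': array([ 0.26181196, -0.00871893,  1.70653139]), 'orientation': array([ 0.15517359, -0.11954858, -1.58353733])}
{'clock': 0.1, 'joints': array([-1.23008623,  0.47769595,  0.02238463,  1.5563238 , -0.01150462,
        1.1092863 , -0.08307223]), 'qvel': array([ 1.34492154e-04, -9.42144240e-04, -1.49610461e-04, -1.25000180e-03,
       -4.22797246e-05,  1.10409624e-03,  4.32551467e-04]), 'tau': array([ 3.62933788e-03, -5.97757208e+01,  1.61337074e+00, -2.81954491e+01,
        1.28210010e-02,  5.01512404e-03, -2.71977922e-05]), 'tcp_pos': array([0.29268632, 0.60767378, 0.23045031]), 'orientation': array([ 0.35072191,  1.54221784, -0.35320282]), 'contact_force': array([ 1.07483079, -0.24362924,  0.3963916 ]), 'moment': array([-0.01574646, -0.01483664,  0.05830187]), 'grip_width': 0.08530161675742684}
```

View pics/top0.png

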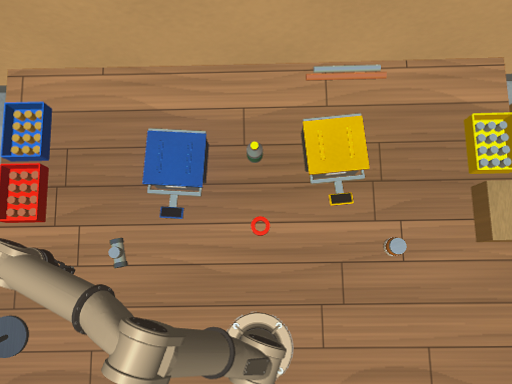

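View pics/side0.png

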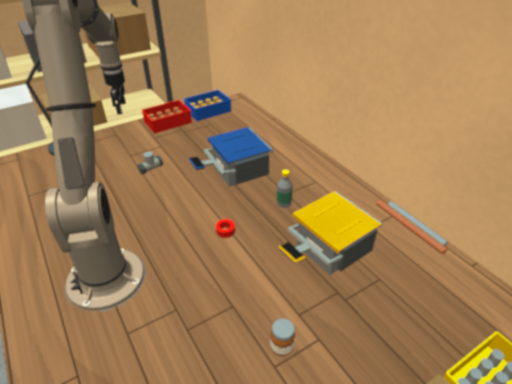

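The top view shows the yellow bin at about (336,148) with its paddle at (341,199). The blue paddle is at (172,212), the tape at (260,226), the jar at (397,246), the can at (255,152) and the tee at (118,252). The side view agrees, with the yellow paddle at about (291,252). Next I'll enlarge crops of the yellow paddle.

```bash
cat > h.py <<'E'
from bench import r
import numpy as np, cv2
from scipy.spatial.transform import Rotation as R
def ray(cam,uv):
    c=r.camera_info(cam);K=np.array([[c['fx'],0,c['cx']],[0,c['fy'],c['cy']],[0,0,1]])
    p=cv2.undistortPoints(np.array([[uv]],float),K,c['D'])[0,0]
    return c['xyz'],R.from_rotvec(c['orientation']).apply([p[0],-p[1],-1])
def at(cam,uv,z):
    o,d=ray(cam,uv); return o+d*(z-o[2])/d[2]
def proj(cam,P):
    c=r.camera_info(cam);K=np.array([[c['fx'],0,c['cx']],[0,c['fy'],c['cy']],[0,0,1]])
    q=R.from_rotvec(c['orientation']).inv().apply(np.atleast_2d(P)-c['xyz'])*[1,-1,-1]
    return cv2.projectPoints(q,np.zeros(3),np.zeros(3),K,c['D'])[0][:,0]
E
python3 - <<'E'
import cv2,numpy as np
a=cv2.imread('pics/top0.png')[105:215,290:390]; b=cv2.imread('pics/side0.png')[185:275,270:390]
a=cv2.resize(a,(500,550),interpolation=cv2.INTER_CUBIC)
b=cv2.resize(b,(600,450),interpolation=cv2.INTER_CUBIC)
cv2.imwrite('pics/ct.png',a)
E
```

```text
(no output)
```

View pics/ct.png

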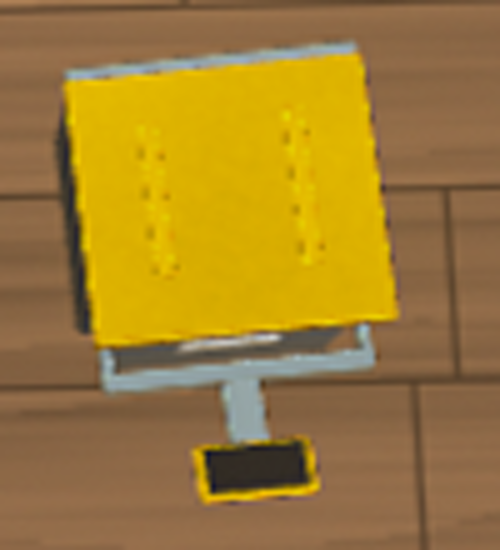

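The crop shows the lid corners at about (67,82), (357,54), (398,318) and (100,346), and the pad centre at (256,469). The scale is 5 with offset (290,105). Now I'll work out the poses.

```bash
python3 - <<'E'
from h import *
f=lambda u,v:((u+.5)/5-.5+290,(v+.5)/5-.5+105)
C=[at('top',f(*p),.138) for p in[(67,82),(357,54),(398,318),(100,346)]]
RL,RR,FR,FL=C; print(np.round(C,3)); print('sizes',[round(np.linalg.norm(a-b),3) for a,b in[(RL,RR),(FL,FR),(RL,FL),(RR,FR)]])
x=(RL+RR-FL-FR)/2; y=(RL+FL-RR-FR)/2
print('yaw',np.arctan2(x[1],x[0]),np.arctan2(-y[0],y[1]))
yaw=np.arctan2(x[1]-y[0],x[0]+y[1]); ex=np.array([np.cos(yaw),np.sin(yaw),0])
p=at('top',f(256,469),.109); fm=(FL+FR)/2; print('yaw',yaw,'pad',p,'front edge mid',fm, 'dist',(fm-p)@ex, 'lat',np.cross(ex,fm-p)[2])
for n,uv,z in[('tape',(260,226),.03),('jar',(398,245),.085),('can',(255,146),.15),('tee',(118,250),.05)]: print(n,at('top',uv,z).round(3))
print('side check pad pixel',proj('side',p), proj('side',C))
o=r.get_obs(); M=R.from_rotvec(o['orientation']).as_matrix(); print(M.round(3))
E
```

```text
[[ 0.767 -0.172  0.138]
 [ 0.783 -0.371  0.138]
 [ 0.596 -0.388  0.138]
 [ 0.581 -0.187  0.138]]
sizes [np.float64(0.2), np.float64(0.202), np.float64(0.187), np.float64(0.187)]
yaw 0.08769232044045266 0.07598518495609308
yaw 0.08162813584142517 pad [ 0.49953164 -0.29331471  0.109     ] front edge mid [ 0.58882679 -0.28794765  0.138     ] dist 0.08943543974968551 lat -0.0019317113573505537
tape [ 0.417 -0.017  0.03 ]
jar [ 0.34  -0.482  0.085]
can [ 0.679 -0.005  0.15 ]
tee [0.34  0.482 0.05 ]
side check pad pixel [[291.83459832 250.01019716]] [[334.66597363 190.94561523]
 [380.86268155 223.04976178]
 [339.0182097  250.32247349]
 [293.434568   213.02719201]]
[[-0.001  0.434  0.901]
 [-0.001  0.901 -0.434]
 [-1.    -0.002  0.   ]]
```

The pad comes out at (0.500, -0.293, 0.109) and the bin yaw at 0.082 rad. The lid sizes (200–202 by 187 mm), the 89 mm from pad to lid edge (90 expected) and the side-view pixel all agree. I'll traverse with the fingers shut, in two legs.

>>> carry_out(targets=[0,-0.004,-0.029,0.034,1.5,0,0,0,-0.008,-0.058,0.067,3,0,0,0,-0.012,-0.087,0.101,4.5,0,0,0,-0.016,-0.116,0.135,6,0,0,0,-0.02,-0.146,0.168,7.5,0,0,0,-0.024,-0.175,0.202,9,0,0,0,-0.028,-0.204,0.236,10.5,0,0,0,-0.032,-0.233,0.27,12,0,0,0,-0.036,-0.262,0.303,13.5,0,0,0,-0.04,-0.291,0.337,15,0,0,0,-0.04,-0.291,0.337,15,0,0], squeeze=60)

```text
clock: 1.48
tcp_pos: [0.4714, 0.1954, 0.2712]
orientation: [1.35, 1.109, -1.352]
contact_force: [-0.2, 0.6, 1.2]
grip_width: 0.0004
```

```bash
cat > go.py <<'E'
from h import *
import sys
def go(T,yaw=0.0816):
    o=r.get_obs(); M=R.from_rotvec(o['orientation'])
    y=np.array([np.sin(yaw),-np.cos(yaw),0]); x=np.array([0,0,-1.]); G=R.from_matrix(np.c_[x,y,np.cross(x,y)])
    print('t',o['clock'],'tcp',o['tcp_pos'].round(4),'F',o['contact_force'].round(1),'w',round(o['grip_width'],4),'q',o['joints'].round(2))
    print('axes\n',M.as_matrix().round(3))
    print('shift',M.inv().apply(np.array(T)-o['tcp_pos']).round(4),'turn/5deg',((M.inv()*G).as_rotvec()/np.radians(5)).round(2))
if __name__=='__main__': go([float(a) for a in sys.argv[1:4]])
E
python3 go.py .4995 -.293 .16
```

```text
t 1.475 tcp [0.4714 0.1954 0.2712] F [-0.2  0.6  1.2] w 0.0004 q [-0.89  0.17  0.43  1.92 -0.08  1.07 -0.63]
axes
 [[ 0.     0.981 -0.193]
 [-0.002 -0.193 -0.981]
 [-1.     0.001  0.002]]
shift [0.1123 0.122  0.4735] turn/5deg [14.83  0.02 -0.02]
```

>>> carry_out(targets=[0,0,0.01,0.04,1.25,0,0,0,0,0.02,0.08,2.5,0,0,0,0,0.031,0.12,3.75,0,0,0,0,0.041,0.16,5,0,0,0,0,0.051,0.2,6.25,0,0,0,0,0.061,0.24,7.5,0,0,0,0.01,0.072,0.28,8.75,0,0,0,0.03,0.082,0.32,10,0,0,0,0.05,0.092,0.36,11.25,0,0,0,0.07,0.102,0.4,12.5,0,0,0,0.09,0.112,0.44,13.75,0,0,0,0.095,0.122,0.474,14.83,0,0])

```text
clock: 2.98
tcp_pos: [0.499, -0.2934, 0.1754]
orientation: [2.177, 0.087, -2.183]
contact_force: [0.5, 0.8, 0.5]
grip_width: 0.0001
```

```bash
python3 go.py .4995 -.293 .12; python3 - <<'E'
from h import *
a=r.grab_frame('top')[150:240,290:400]; b=r.grab_frame('side')[160:280,230:390]
cv2.imwrite('pics/c2.png',np.vstack([cv2.resize(a,(440,360),interpolation=3)[:280],cv2.resize(b,(440,330)[:2],interpolation=3)[:320]]) if 0 else np.hstack([cv2.resize(a,(367,300),interpolation=2),cv2.resize(b,(400,300),interpolation=2)]))
E
```

```text
t 2.975 tcp [ 0.499  -0.2934  0.1754] F [0.5 0.8 0.5] w 0.0001 q [-0.18  0.49  0.8   1.88 -0.42  0.95 -0.67]
axes
 [[-0.003  0.08  -0.997]
 [-0.001 -0.997 -0.08 ]
 [-1.     0.001  0.003]]
shift [ 0.0554 -0.0004 -0.0007] turn/5deg [-0.01  0.03 -0.01]
```

View pics/c2.png

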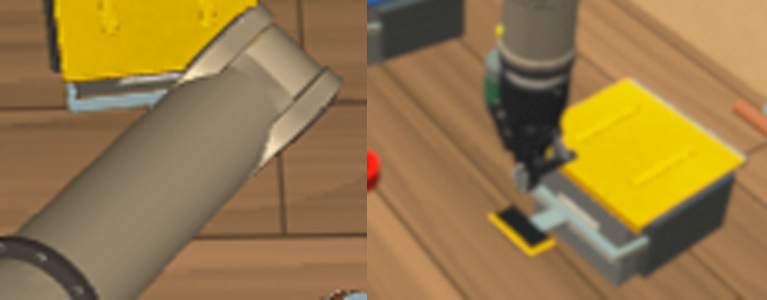

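The side crop shows the fingertips right above the black pad, around (520,185) in the crop, and the wrist is clear of the lid's sweep. I'll come down and start pressing slowly.

>>> carry_out(targets=[0,0.015,0,0,0,0,0,0,0.03,0,0,0,0,0,0,0.045,0,0,0,0,0,0,0.055,0,0,0,0,0,0,0.06,0,0,0,0,0,0,0.063,0,0,0,0,0,0,0.066,0,0,0,0,0,0,0.069,0,0.001,0,0,0,0,0.072,0,0.001,0,0,0,0,0.075,0,0.001,0,0,0,0,0.075,0,0.001,0,0,0])

```text
clock: 4.45
tcp_pos: [0.4971, -0.2973, 0.1021]
orientation: [2.178, 0.079, -2.183]
contact_force: [-3.6, 2.4, 8.4]
grip_width: -0.0002
```

```bash
python3 go.py .496 -.293 .062; python3 - <<'E'
from h import *
b=r.grab_frame('side')[160:280,230:390]
cv2.imwrite('pics/c3.png',cv2.resize(b,(640,480),interpolation=2))
E
```

```text
t 4.45 tcp [ 0.4971 -0.2973  0.1021] F [-3.6  2.4  8.4] w -0.0002 q [-0.11  0.58  0.72  1.94 -0.51  0.82 -0.59]
axes
 [[-0.002  0.077 -0.997]
 [-0.004 -0.997 -0.077]
 [-1.     0.004  0.002]]
shift [ 0.0401 -0.0045  0.0007] turn/5deg [-0.06  0.02 -0.04]
```

View pics/c3.png

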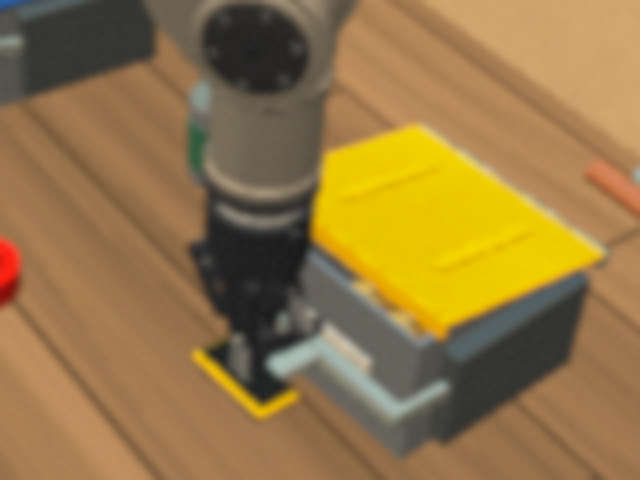

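The crop shows the fingers on the black pad at about (250,370) and the lid just lifting, with fittings visible at (390,305). The 8.4 N force agrees. I'll keep pressing and correct the small y drift.

>>> carry_out(targets=[0,0.004,-0.001,0,0,0,0,0,0.008,-0.001,0,0,0,0,0,0.012,-0.002,0.001,0,0,0,0,0.016,-0.002,0.001,0,0,0,0,0.02,-0.003,0.001,0,0,0,0,0.024,-0.003,0.001,0,0,0,0,0.028,-0.003,0.001,0,0,0,0,0.032,-0.004,0.001,0,0,0,0,0.036,-0.004,0.001,0,0,0,0,0.039,-0.004,0.001,0,0,0,0,0.04,-0.004,0.001,0,0,0,0,0.04,-0.004,0.001,0,0,0])

```text
clock: 6.0
tcp_pos: [0.496, -0.2934, 0.0622]
orientation: [2.178, 0.08, -2.182]
contact_force: [1.1, -1.8, 2.3]
grip_width: 0.0001
```

```bash
python3 go.py .496 -.293 .062; python3 - <<'E'
from h import *
b=r.grab_frame('side')[130:280,200:400]
cv2.imwrite('pics/c4.png',cv2.resize(b,(640,480),interpolation=2))
ex=np.array([np.cos(.0816),np.sin(.0816),0]);p0=np.array([.499,-.294,0])+ex*.186
for a in(1.05,1.2):
    e=p0+ex*(.09-.187*np.cos(a)); e[2]=.133+.187*np.sin(a); print(a,e,((proj('side',e)-[200,130])*3.2).round(1))
E
```

```text
t 6.0 tcp [ 0.496  -0.2934  0.0622] F [ 1.1 -1.8  2.3] w 0.0001 q [-0.07  0.63  0.67  1.96 -0.57  0.74 -0.56]
axes
 [[-0.001  0.077 -0.997]
 [-0.004 -0.997 -0.077]
 [-1.     0.004  0.002]]
shift [ 0.0002 -0.0004 -0.    ] turn/5deg [-0.05  0.02 -0.04]
1.05 [ 0.68134545 -0.2790875   0.29520814] [[457.3 153.6]]
1.2 [ 0.7065462  -0.27702654  0.30729131] [[478.4 132.9]]
```

View pics/c4.png

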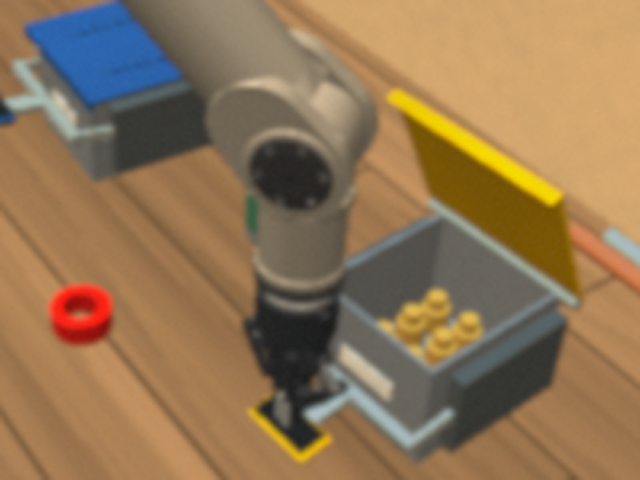

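The lid is wide open. Its front edge runs (395,95) to (558,197) with the middle at about (476,146), compared with predictions of (457,154) at 1.05 rad and (478,133) at 1.2 rad, so roughly 1.15 rad. The fittings are visible. I'll press 1 mm more for margin and hold for more than 2 s.

>>> carry_out(targets=[0,0.001,0,0,0,0,0,0,0.001,0,0,0,0,0,0,0.001,0,0,0,0,0,0,0.001,0,0,0,0,0,0,0.001,0,0,0,0,0,0,0.001,0,0,0,0,0,0,0.001,0,0,0,0,0,0,0.001,0,0,0,0,0,0,0.001,0,0,0,0,0,0,0.001,0,0,0,0,0,0,0.001,0,0,0,0,0,0,0.001,0,0,0,0,0])

```text
clock: 7.55
tcp_pos: [0.496, -0.2933, 0.0612]
orientation: [2.178, 0.08, -2.182]
contact_force: [-0.1, 0.2, 1.9]
grip_width: 0.0002
```

>>> carry_out(targets=[0,0,0,0,0,0,0,0,0,0,0,0,0,0,0,0,0,0,0,0,0,0,0,0,0,0,0,0,0,0,0,0,0,0,0,0,0,0,0,0,0,0,0,0,0,0,0,0,0,0,0,0,0,0,0,0,0,0,0,0,0,0,0,0,0,0,0,0,0,0])

```text
clock: 8.8
tcp_pos: [0.496, -0.2933, 0.0612]
orientation: [2.179, 0.08, -2.182]
contact_force: [0.1, -0.2, 2.5]
grip_width: 0.0004
```

```bash
python3 go.py .4995 -.293 .115; python3 - <<'E'
from h import *
b=r.grab_frame('side')[130:280,200:400]
cv2.imwrite('pics/c5.png',cv2.resize(b,(640,480),interpolation=2))
E
```

```text
t 8.8 tcp [ 0.496  -0.2933  0.0612] F [ 0.1 -0.2  2.5] w 0.0004 q [-0.07  0.63  0.67  1.96 -0.57  0.74 -0.56]
axes
 [[-0.001  0.077 -0.997]
 [-0.004 -0.997 -0.077]
 [-1.     0.004  0.002]]
shift [-0.0538  0.0002 -0.0034] turn/5deg [-0.05  0.02 -0.04]
```

View pics/c5.png

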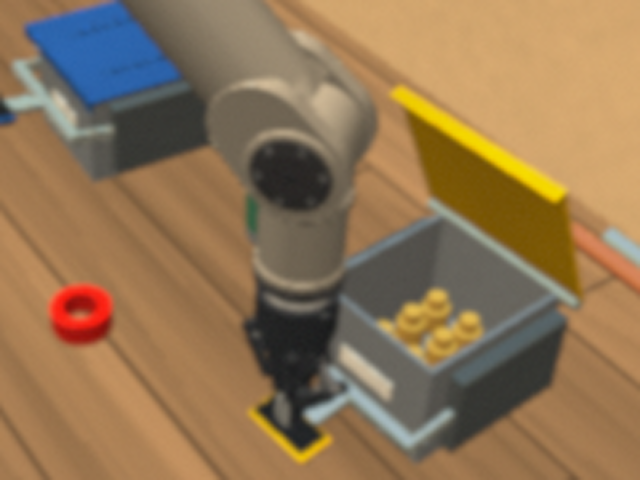

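The lid edge is now at (400,92)–(563,192), slightly higher, and it has been held for about 2.8 s. Now the slow release.

>>> carry_out(targets=[0,-0.002,0,0,0,0,0,0,-0.004,0,0,0,0,0,0,-0.0065,0,0,0,0,0,0,-0.009,0,0,0,0,0,0,-0.0115,0,0,0,0,0,0,-0.014,0,0,0,0,0,0,-0.0165,0,0,0,0,0,0,-0.019,0,0,0,0,0,0,-0.0215,0,0,0,0,0,0,-0.024,0,-0.001,0,0,0,0,-0.0265,0,-0.001,0,0,0,0,-0.028,0,-0.001,0,0,0])

```text
clock: 10.35
tcp_pos: [0.4969, -0.2931, 0.0896]
orientation: [2.179, 0.08, -2.182]
contact_force: [-3.3, 1.5, 6.5]
grip_width: -0.0002
```

>>> carry_out(targets=[0,-0.002,0,0,0,0,0,0,-0.004,0,0,0,0,0,0,-0.006,0,0,0,0,0,0,-0.008,0,0,0,0,0,0,-0.01,0,-0.001,0,0,0,0,-0.012,0,-0.001,0,0,0,0,-0.014,0,-0.001,0,0,0,0,-0.016,0,-0.001,0,0,0,0,-0.0175,0,-0.002,0,0,0,0,-0.019,0,-0.002,0,0,0,0,-0.0205,0,-0.002,0,0,0,0,-0.0205,0,-0.002,0,0,0])

```text
clock: 11.85
tcp_pos: [0.4999, -0.2929, 0.1104]
orientation: [2.18, 0.08, -2.18]
contact_force: [0.8, 1.1, 4.2]
grip_width: 0.0001
```

>>> carry_out(targets=[0,-0.0005,0,0,0,0,0,0,-0.001,0,0,0,0,0,0,-0.0015,0,0,0,0,0,0,-0.0025,0,0,0,0,0,0,-0.004,0,0,0,0,0,0,-0.006,0,0,0,0,0,0,-0.01,0,0,0,0,0,0,-0.02,0,0,0,0,0,0,-0.04,0,0,0,0,0,0,-0.065,0,0.01,0,0,0,0,-0.09,0,0.02,0,0,0,0,-0.11,0,0.03,0,0,0])

```text
clock: 13.35
tcp_pos: [0.4699, -0.2953, 0.2228]
orientation: [2.182, 0.079, -2.178]
contact_force: [0.6, -1.0, 0.5]
grip_width: -0.0002
```

```bash
python3 go.py .46 -.2 .23; python3 - <<'E'
from h import *
b=r.grab_frame('side'); cv2.imwrite('pics/s6.png',b)
a=r.grab_frame('top'); cv2.imwrite('pics/t6.png',a)
for n,i in(('side',b),('top',a)):
    d=cv2.absdiff(i,cv2.imread(f'pics/{n}0.png')).max(2)
    if n=='side': print('yellow bin',d[190:275,340:390].mean(),'blue',d[125:185,190:275].mean(),'tape',d[215:240,212:240].mean(),'jar',d[315:360,265:300].mean(),'can',d[165:208,275:295].mean(),'tee',d[148:175,135:165].mean())
    else: print('tape',d[213:240,247:274].mean(),'jar',d[233:260,383:410].mean(),'can',d[138:165,245:265].mean(),'tee',d[235:270,105:130].mean(),'blue',d[125:220,140:212].mean())
E
```

```text
t 13.35 tcp [ 0.4699 -0.2953  0.2228] F [ 0.6 -1.   0.5] w -0.0002 q [-0.23  0.38  0.87  1.9  -0.34  1.01 -0.71]
axes
 [[ 0.002  0.077 -0.997]
 [-0.005 -0.997 -0.077]
 [-1.     0.005 -0.002]]
shift [-0.0077 -0.0958  0.0026] turn/5deg [-0.05 -0.02 -0.06]
yellow bin 8.577882352941176 blue 10.133725490196078 tape 8.351428571428572 jar 8.63111111111111 can 63.11046511627907 tee 7.728395061728395
tape 2.3978052126200273 jar 2.3497942386831276 can 2.0907407407407406 tee 2.1645714285714286 blue 2.3055555555555554
```

View pics/s6.png

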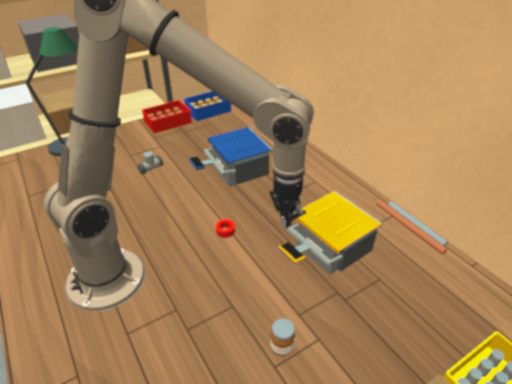

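The side view shows the lid shut, the paddle back up at (291,252) and the gripper clear. Loose things and the blue bin match the start pictures; the can is behind the arm here but unchanged in the top view. I'll hold briefly, then hand in.

>>> carry_out(targets=[0,-0.01,0,0,0,0,0,0,-0.01,0,0,0,0,0,0,-0.01,0,0,0,0,0])

```text
clock: 13.82
tcp_pos: [0.4702, -0.296, 0.2332]
orientation: [2.184, 0.077, -2.176]
contact_force: [-0.0, 0.4, -0.7]
grip_width: -0.0
```

```bash
python3 -c "
from bench import r
print(abs(r.get_obs()['qvel']).max(), r.hand_in())"
```

```text
the job is handed in; nothing more can be done
0.007183562531618306 None
```

I pressed the yellow paddle from above with the fingers shut, opened the lid to about 1.15–1.2 rad as read from the picture, and held it there for about 2.8 s. I then let the paddle up at no more than about 20 mm/s (roughly 0.5 rad/s of lid), moved clear and handed in at about 13.8 s on the robot's clock.

- **Lid and lever:** in the last side picture the yellow lid is shut and its paddle is back up. I judged both by eye; I did not measure the joint angles.
- **Robot clear:** the gripper was about 12 cm above the paddle, with contact force at noise level (under 1 N).
- **Blue bin and loose things:** they match the start pictures in the top view. In the side view the can was hidden behind the arm, so its difference check there failed (63, against about 8–10 elsewhere). Its top-view check was unchanged.
- **Drift while pressing:** early in the press the fingertips drifted about 4 mm sideways on the pad. I corrected this.

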